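# Find the stage plate's soft corner and bed its shim

## Task

The microscope's stage plate rocks: one of its four corners gives way when it is pressed. Press down on the plate's corners one by one with a fingertip until you find the one that sinks, pressing that one right down, then press down the tab of the shim beside that same corner until it lies fully flat. Leave the other three shims standing up, and do not lift or shift the plate, the dish on it or anything else around.

Things in the scene. Friction and masses are not known exactly. Their poses are not given: they have to be found in the camera images.
- plate: loose aluminium plate, 160 x 200 x 10 mm (x, y, z), 1.1 kg, on four feet hidden in rubber bellows on a white fixed base (230 x 370 x 10 mm, same centre and axes); origin at the centre of its underside, 48 mm above the bench (top 58); x points away from the robot, y left, turned up to 15 degrees; near/far = its -x/+x, left/right = its +y/-y. A ring (radius 46, 5 mm high) is on its middle
- corner_nl (a point): point on the plate's top at its near left corner, right above that foot, 20 mm in from both edges: where to press. Over a solid foot it hardly moves; over the one soft foot it sinks about 6 mm on a spring (some 4 to 7 N) and rises again when let go. Which corner is soft differs each time and cannot be seen
- corner_nr (a point): point on the plate's top at its near right corner, right above that foot, 20 mm in from both edges: where to press. Over a solid foot it hardly moves; over the one soft foot it sinks about 6 mm on a spring (some 4 to 7 N) and rises again when let go. Which corner is soft differs each time and cannot be seen
- corner_fl (a point): point on the plate's top at its far left corner, right above that foot, 20 mm in from both edges: where to press. Over a solid foot it hardly moves; over the one soft foot it sinks about 6 mm on a spring (some 4 to 7 N) and rises again when let go. Which corner is soft differs each time and cannot be seen
- corner_fr (a point): point on the plate's top at its far right corner, right above that foot, 20 mm in from both edges: where to press. Over a solid foot it hardly moves; over the one soft foot it sinks about 6 mm on a spring (some 4 to 7 N) and rises again when let go. Which corner is soft differs each time and cannot be seen
- tab_nl (a point): centre of the top face of the near left shim's tab (28 x 24 x 6 mm, steel), at the end of a lever that slopes up and out to the left from under the plate. It swings down about a hinge parallel to the plate's x, 68 mm inboard of the tab, 10 mm outboard of the corner point, 14 mm above the bench; flat, the tab's face is at 17 mm. 2 to 3 N moves it; it stays where left
- shim_nl (a joint): angle of the near left shim above flat, rad: 0 lying flat (its stop), 0.70 to 0.85 at the start; flat, its cam stands under the plate's corner and takes up the foot's slack
- tab_nr (a point): centre of the top face of the near right shim's tab (28 x 24 x 6 mm, steel), at the end of a lever that slopes up and out to the right from under the plate. It swings down about a hinge parallel to the plate's x, 68 mm inboard of the tab, 10 mm outboard of the corner point, 14 mm above the bench; flat, the tab's face is at 17 mm. 2 to 3 N moves it; it stays where left
- shim_nr (a joint): angle of the near right shim above flat, rad: 0 lying flat (its stop), 0.70 to 0.85 at the start; flat, its cam stands under the plate's corner and takes up the foot's slack
- tab_fl (a point): centre of the top face of the far left shim's tab (28 x 24 x 6 mm, steel), at the end of a lever that slopes up and out to the left from under the plate. It swings down about a hinge parallel to the plate's x, 68 mm inboard of the tab, 10 mm outboard of the corner point, 14 mm above the bench; flat, the tab's face is at 17 mm. 2 to 3 N moves it; it stays where left
- shim_fl (a joint): angle of the far left shim above flat, rad: 0 lying flat (its stop), 0.70 to 0.85 at the start; flat, its cam stands under the plate's corner and takes up the foot's slack
- tab_fr (a point): centre of the top face of the far right shim's tab (28 x 24 x 6 mm, steel), at the end of a lever that slopes up and out to the right from under the plate. It swings down about a hinge parallel to the plate's x, 68 mm inboard of the tab, 10 mm outboard of the corner point, 14 mm above the bench; flat, the tab's face is at 17 mm. 2 to 3 N moves it; it stays where left
- shim_fr (a joint): angle of the far right shim above flat, rad: 0 lying flat (its stop), 0.70 to 0.85 at the start; flat, its cam stands under the plate's corner and takes up the foot's slack
- pin_nl (a joint): tell-tale pin (6 mm) standing under the plate's edge at the near left corner: how far the plate has pushed it down, m; 0 at the start; it stays down (about 5 mm after the soft corner has been pressed to the bottom, under 1.5 mm at the other corners)
- pin_nr (a joint): tell-tale pin (6 mm) standing under the plate's edge at the near right corner: how far the plate has pushed it down, m; 0 at the start; it stays down (about 5 mm after the soft corner has been pressed to the bottom, under 1.5 mm at the other corners)
- pin_fl (a joint): tell-tale pin (6 mm) standing under the plate's edge at the far left corner: how far the plate has pushed it down, m; 0 at the start; it stays down (about 5 mm after the soft corner has been pressed to the bottom, under 1.5 mm at the other corners)
- pin_fr (a joint): tell-tale pin (6 mm) standing under the plate's edge at the far right corner: how far the plate has pushed it down, m; 0 at the start; it stays down (about 5 mm after the soft corner has been pressed to the bottom, under 1.5 mm at the other corners)
- dish: closed clear culture dish, 63 mm across, 18 mm high, standing in the ring on the plate, not fastened; origin under its centre
- lenscap: black lens cap, 33 mm across, 12 mm high, on the base casting between the two left shims; bystander
- objective: microscope objective, 26 mm across, 36 mm high, standing on the base casting between the two right shims; bystander
- reagent: amber bottle, 64 mm across, 150 mm high, on the bench at the left; bystander
- beaker: glass beaker, 70 mm across, 90 mm high, on the bench at the right; bystander
- driver: screwdriver 150 mm long lying on the bench at the right; bystander
- jar: white jar, 56 mm across, 60 mm high, on the bench at the near left; bystander

How it is judged:
By the outcome, as a careful person would: the job done as asked, in the order asked, and still so for the second after the job is handed in, with the robot touching nothing.
It also fails if it takes over 72 s, if anything falls off the work surface, if the arm or the gripper's body presses on something with over 40 N, if the wrist force passes 120 N, or if a joint passes its speed limit or range.

## Robot

A 7-joint arm with a two-finger parallel gripper is mounted at the origin on the work surface. World frame = base frame: x ahead of the robot, y to its left, z up, the work surface at z = 0. Lengths are in mm, angles in degrees, forces in N, time in s.
With the tool pointing down it reaches from about 400 to 875 mm from the base axis. Payload 19.3 kg.
Tool frame: the origin (TCP) lies where the fingers leave the gripper's body, on its centre line; the fingertips stand 73 mm ahead of it and the grasp point (between the pads) lies 54 mm ahead of it (finger_overhang is the distance from the TCP to the fingertips, in mm); z points along the fingers, y is the line along which they close (so a half turn about z gives the same grasp; the last joint's range is limited). The gripper opens to 85 mm and grips with 20 to 120 N. Pads are 22 mm wide; open, the fingers measure 114 mm over their backs; the gripper's body (76 mm by 85 mm) begins 54 mm behind the grasp point. The pads swing forward as they close: fully open they stand 13 mm farther back than shut.
Start: joints at [-68.079, 29.874, -2.08, 91.645, 1.215, 58.505, -6.463], TCP at [273.445, 562, 303.891] pointing down, gripper open.
Joint ranges: [-166.77, 166.77], [-17.47, 122.26], [-85.68, 81.53], [9.62, 139.38], [-72.42, 252.41], [9.2, 110.78], [-144.41, 144.41]. Speed limits (degrees/s): [108.29, 108.29, 136.94, 136.94, 172.46, 172.46, 172.46].

## Interface

Orientations are given as a 3x3 rotation matrix whose columns are the frame's x, y, z axes.
In Python, from station import * gives the robot as it stands.
- The arm moves only by the shell command python3 -m creep 'ROWS' [FORCE]. ROWS is JSON, a list of rows, each a list of 5 numbers: the shift along the world's x, y, z as a fraction of full scale, then the turn about the world's z as a fraction of full scale, then the opening, from 0 (shut) to 1 (fully open). In form: [[x, y, z, twist, fingers], ...]. A call has 1 to 5 rows; each row is the pose to reach, as a shift and turn from the pose commanded when the call began; what a row does not reach only later rows make up. Full scale, the value 1, is 1000 mm for a shift and 60 degrees for a turn. A row lasts 1/8 s, in which the tool goes at most 62.5 mm and 10.7 degrees, less where a joint would pass 70% of its speed; a pose out of reach is approached as far as the arm can. A call with a number of a shift or a turn outside -1 to 1 is refused whole. A call with a gripper value outside its range is refused whole. The fingers move at their own pace and stop on an object; FORCE is the grip in N (left out, the last holds). Time passes only in rows, so rows that repeat a pose let the fingers close. It gives the time, the measured TCP pose, the force, the opening and the grip force at its end, in the units of the state.
- observe(): the state, without advancing time (a new reading comes with each control period).
- read_camera(name): name is "scene" or "top" or "wrist"; returns a dict with "img" (480x640x3 uint8, red, green, blue), "range_z" (480x640 float32, mm along the optical axis (not along the pixel's ray), 0 where there is no reading), "intrinsics" (3x3 intrinsics, pixels), "extrinsics" (4x4, takes a point from world to camera coordinates). Camera axes: x right, y up, looking along -z (the intrinsics and any distortion apply to the point x, -y, -z); pixel columns grow to the right and rows downward; lengths in mm; the calibration is good to about 2 mm. A picture is of the moment at which its call begins.
- hand_in(): hands the job in; it is judged then, once.
The state is a dict: "clock": time; "q": joint angles; "dq": joint speeds; "tau": joint torques, N m; "position": TCP position; "eef_rot": TCP orientation; "ft_force": force on the tool from outside, world axes, zero at the start; "moment": the same for the moment, N m; "width": finger opening in mm; "finger_force": force on a finger pad.
Only numpy, scipy, OpenCV 4.12 (cv2) and the standard library are available. Lean on these libraries where they do the work, as an engineer would, in place of code of your own. Each camera call takes 0.05 s, during which the arm holds its last target. There are 200 camera calls.

## Working session

There is one attempt and no reset: what is moved stays moved. The work goes in short steps, Python scripts to look and compute and a shell command to move; the robot and the scene stay as the last step left them, time stands still between calls to the robot, and variables do not carry over. Pictures are saved under pics/ and viewed, at most 10 in all, crops included, and the job is handed in when it is done.

```bash
ls; mkdir -p pics; python3 - <<'E'
from station import *
import cv2,numpy as np
s=observe();print(s['clock'],s['position'],s['eef_rot'],s['ft_force'],s['width'])
for n in('top','scene'):
    c=read_camera(n);cv2.imwrite(f'pics/{n}0.png',c['img'][...,::-1]);np.savez(f'{n}0.npz',**c);print(n,c['intrinsics'],c['extrinsics'])
E
```

```text
pics
0.0 [273.37196844 561.77259528 303.33328893] [[-8.99208268e-01  4.37520678e-01 -3.83546771e-04]
 [ 4.37520831e-01  8.99207660e-01 -1.05210100e-03]
 [-1.15427748e-04 -1.11386762e-03 -9.99999373e-01]] [ 0.37965311  0.67602859 -0.18450955] 85.75538317569621
top [[557.4179972    0.         318.23820049]
 [  0.         557.4179972  241.16038725]
 [  0.           0.           1.        ]] [[ 2.85605816e-02 -9.99545107e-01  9.68879202e-03 -2.87065775e+01]
 [ 9.82638219e-01  2.98524581e-02  1.83114610e-01 -4.97064234e+02]
 [-1.83320547e-01  4.29071757e-03  9.83043828e-01 -1.21098764e+03]
 [ 0.00000000e+00  0.00000000e+00  0.00000000e+00  1.00000000e+00]]
scene [[471.07298121   0.         321.24585688]
 [  0.         471.07298121 240.45242761]
 [  0.           0.           1.        ]] [[-7.09140078e-01  7.05066199e-01  1.41586010e-03  3.73656439e+02]
 [-4.99592961e-01 -5.03894588e-01  7.04625516e-01  2.08108306e+02]
 [ 4.97521079e-01  4.98970839e-01  7.09577957e-01 -1.52322503e+03]
 [ 0.00000000e+00  0.00000000e+00  0.00000000e+00  1.00000000e+00]]
```

View pics/top0.png

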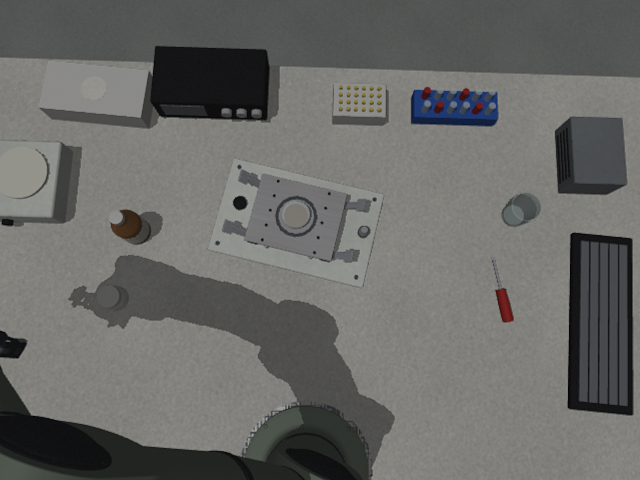

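View pics/scene0.png

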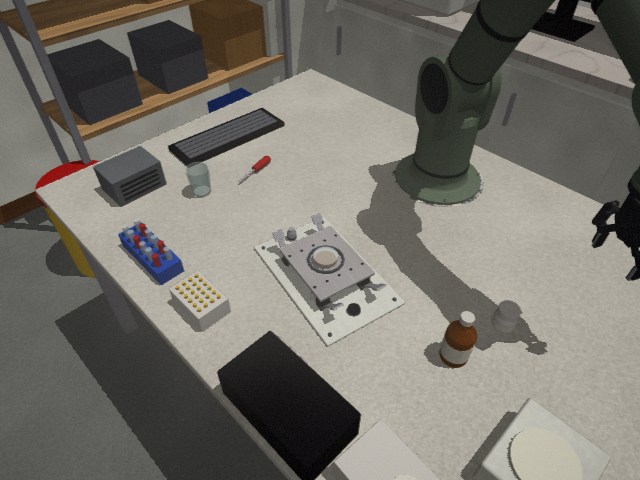

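The top view shows the plate centred near (297,216), tilted about -13° in the image. The tabs are near (250,177), (233,228), (363,205) and (347,256). Next I'll fit the plate from depth and enlarge both views.

```bash
cat > h.py <<'E'
import numpy as np,cv2
def cloud(c):
    K,E,d=c['intrinsics'],c['extrinsics'],c['range_z']
    v,u=np.mgrid[:480,:640]
    p=np.stack([(u-K[0,2])/K[0,0]*d,-(v-K[1,2])/K[1,1]*d,-d],-1)
    return (p-E[:3,3])@E[:3,:3]
def proj(c,P):
    K,E=c['intrinsics'],c['extrinsics']
    q=np.atleast_2d(P)@E[:3,:3].T+E[:3,3]
    return np.stack([K[0,2]-K[0,0]*q[:,0]/q[:,2],K[1,2]+K[1,1]*q[:,1]/q[:,2]],-1)
E
python3 - <<'E'
from h import *
for n in('top','scene'):
    c=np.load(n+'0.npz');P=cloud(c)
    X,Y,Z=P[...,0],P[...,1],P[...,2]
    roi=(X>350)&(X<800)&(Y>-250)&(Y<300)&(c['range_z']>0)
    for lo,hi,nm in((50,62,'plate'),(4,16,'base')):
        m=(roi&(Z>lo)&(Z<hi)).astype(np.uint8)
        k,l,st,_=cv2.connectedComponentsWithStats(m,connectivity=4)
        i=1+st[1:,4].argmax();q=P[l==i]
        r=cv2.minAreaRect(q[:,:2].astype(np.float32));print(n,nm,st[i,4],np.median(q[:,2]),r)
    if n=='top': print('bench z',np.median(Z[roi&(Z<4)]))
c=np.load('top0.npz')['img'][...,::-1];cv2.imwrite('pics/topc.png',cv2.resize(c[150:300,200:400],(800,600),interpolation=cv2.INTER_CUBIC))
E
```

```text
top plate 5263 56.866162568926114 ((550.7105712890625, 38.29888153076172), (200.38465881347656, 160.76564025878906), 77.78697967529297)
top base 7444 8.519015677151193 ((550.1912231445312, 38.23309326171875), (374.0716552734375, 231.60545349121094), 77.62407684326172)
bench z -1.637605020280565
scene plate 3255 58.034350984301305 ((553.4390869140625, 41.66770935058594), (205.7300262451172, 161.9852294921875), 77.92098999023438)
scene base 4824 9.562557443120252 ((553.4363403320312, 42.73561096191406), (371.4327392578125, 232.59405517578125), 77.8744888305664)
```

View pics/topc.png

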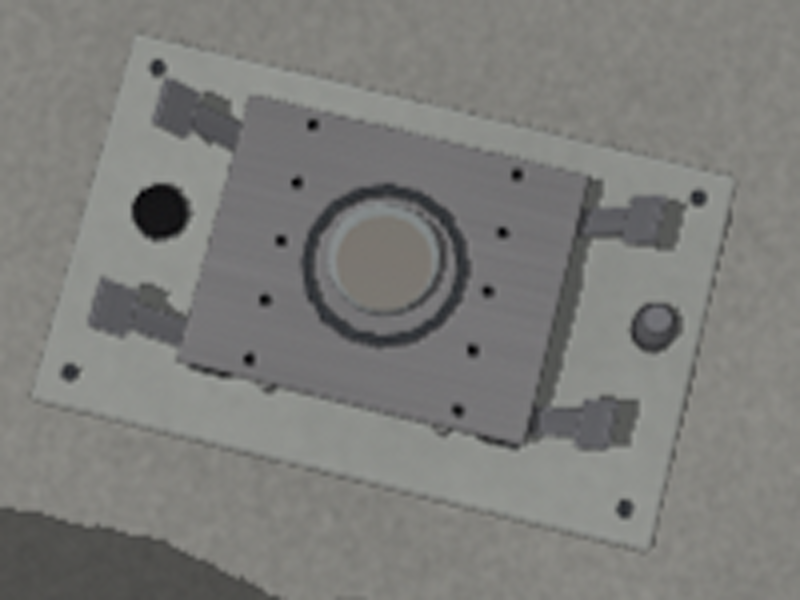

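The plate is centred at about (552,40) with yaw -12.2°, and both views agree within 3 mm. Its top is at z≈58. Its corners in the enlarged crop are at about (245,95), (600,178), (522,445) and (180,360), and all four shim tabs are standing. First move: go above the near-left corner (510,131).

```bash
python3 -m creep '[[0.12,-0.215,0,0.1,0],[0.12,-0.215,0,0.2,0],[0.12,-0.215,0,0.23,0],[0.12,-0.215,0,0.23,0],[0.12,-0.215,0,0.23,0]]'
python3 -m creep '[[0.117,-0.216,-0.1,0,0],[0.117,-0.216,-0.1,0,0],[0.117,-0.216,-0.1,0,0],[0.117,-0.216,-0.1,0,0],[0.117,-0.216,-0.1,0,0]]'
```

```text
clock: 0.72
position: [395.8, 342.9, 304.0]
eef_rot: [[-0.976, 0.217, 0.001], [0.217, 0.976, -0.001], [-0.001, -0.001, -1.0]]
ft_force: [-0.3, 0.8, 0.9]
width: 0.1
finger_force: 0.0
clock: 1.35
position: [511.1, 127.8, 202.4]
eef_rot: [[-0.977, 0.214, -0.002], [0.214, 0.977, -0.002], [0.001, -0.002, -1.0]]
ft_force: [0.0, 1.1, 0.5]
width: -0.1
finger_force: 0.0
```

```bash
python3 - <<'E'
from station import *
from h import *
c=read_camera('wrist');np.savez('wrist1.npz',**c)
im=np.ascontiguousarray(c['img'][...,::-1])
C=np.array([552,40.]);a=np.radians(-12.2);R=np.array([[np.cos(a),-np.sin(a)],[np.sin(a),np.cos(a)]])
def w(x,y,z): return [*(C+R@[x,y]),z]
for P in [w(x,y,58) for x in(-80,80) for y in(-100,100)]+[w(-60,80,58),w(-60,158,17),w(-60,137,63)]:
    q=proj(c,P)[0]
    if abs(q).max()<2000: cv2.circle(im,tuple(int(t) for t in q),4,(0,0,255),1)
cv2.imwrite('pics/w1.png',im)
P=cloud(c);m=(abs(P[...,2]-58)<6)&(c['range_z']>0)
print(np.median(P[m][:,2]),cv2.minAreaRect(P[m][:,:2].astype(np.float32)))
E
```

```text
57.6710325352534 ((552.2398071289062, 47.113624572753906), (290.6938781738281, 159.2315216064453), 77.86952209472656)
```

View pics/w1.png

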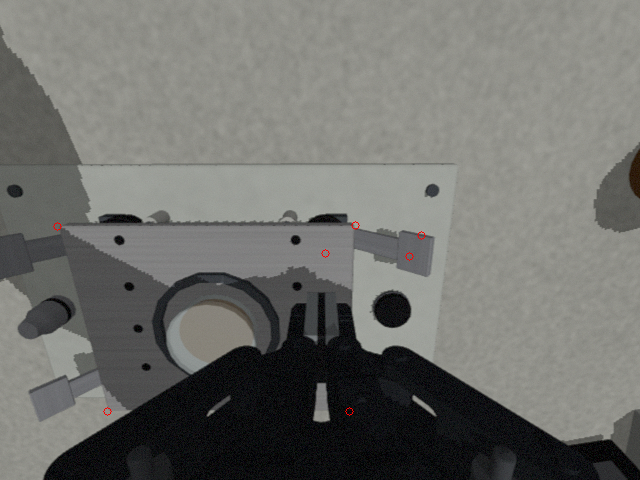

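The wrist view shows the projected plate corners on the real ones, at (57,226) and (355,226). The near-left tab sits at about (415,252), where expected. Pressing near-left.

```bash
python3 -m creep '[[0,0.003,-0.05,0,0],[0,0.003,-0.062,0,0],[0,0.003,-0.062,0,0],[0,0.003,-0.065,0,0],[0,0.003,-0.067,0,0]]'
for i in 1 2 ; do python3 -m creep '[[0,0,-0.001,0,0],[0,0,-0.002,0,0],[0,0,-0.002,0,0]]' | egrep 'pos|ft'; done
```

```text
clock: 2.02
position: [510.8, 134.3, 137.8]
eef_rot: [[-0.978, 0.21, 0.001], [0.21, 0.978, 0.001], [-0.001, 0.001, -1.0]]
ft_force: [-0.3, -0.5, 0.3]
width: 0.5
finger_force: 0.0
position: [510.5, 134.0, 134.9]
ft_force: [-0.1, 0.1, -0.8]
position: [510.4, 134.0, 132.8]
ft_force: [0.6, 0.8, 0.0]
```

```bash
python3 -m creep '[[0,-0.003,0,0,0],[0,-0.003,-0.001,0,0],[0,-0.003,-0.001,0,0]]' | egrep 'pos|ft'
for i in 1 2 3; do python3 -m creep '[[0,0,-0.001,0,0],[0,0,-0.002,0,0],[0,0,-0.002,0,0]]' | egrep 'pos|ft'; done
```

```text
position: [510.5, 131.0, 131.8]
ft_force: [-0.2, -0.4, -0.1]
position: [510.4, 131.1, 130.0]
ft_force: [-1.3, -0.0, 5.7]
position: [510.4, 131.2, 128.0]
ft_force: [-1.8, 1.5, 7.1]
position: [510.3, 131.3, 126.1]
ft_force: [-2.6, 0.9, 6.6]
```

It's already sinking at about 7 N. I'll keep going until it bottoms out.

```bash
for i in 1 2 3; do python3 -m creep '[[0,0,-0.0005,0,0],[0,0,-0.001,0,0],[0,0,-0.001,0,0]]' | egrep 'pos|ft'; done
```

```text
position: [510.3, 131.4, 125.6]
ft_force: [-7.5, 0.1, 22.7]
position: [510.3, 131.3, 125.4]
ft_force: [-12.9, 0.8, 40.6]
position: [510.4, 131.4, 125.2]
ft_force: [-18.6, -2.1, 60.7]
```

It sank about 5 mm at around 7 N and then hit a hard stop, so near-left is the soft corner. Lifting off, then checking the pin, the plate and the tab geometry.

```bash
python3 -m creep '[[0,0,0.004,0,0],[0,0,0.02,0,0],[0,0,0.06,0,0],[0,0,0.06,0,0],[0,0,0.06,0,0]]' | egrep 'pos|ft'
python3 -m creep '[[0.013,0.061,0,0,0],[0.013,0.061,0,0,0],[0.013,0.061,0,0,0],[0.013,0.061,0,0,0]]' | egrep 'clo|pos|ft'
python3 - <<'E'
from station import *
from h import *
C=np.array([552,40.]);a=np.radians(-12.2);R=np.array([[np.cos(a),-np.sin(a)],[np.sin(a),np.cos(a)]])
c=read_camera('top');t=np.load('top0.npz')
for d,n in((t,'before'),(np.load('scene0.npz'),'before-scene'),(c,'top'),(read_camera('scene'),'scene'),(read_camera('wrist'),'wrist')):
    P=cloud(d);q=(P[...,:2]-C)@R;Z=P[...,2]
    m=(q[...,1]>105)&(q[...,1]<165)&(abs(q[...,0]+60)<25)&(Z>25)&(Z<90)&(d['range_z']>0)
    p=np.c_[q[m],Z[m]]
    if len(p):print(n,len(p),p.min(0).round(),p.max(0).round(),'slope',np.degrees(np.arctan(np.polyfit(p[:,1],p[:,2],1)[0])))
    m=(abs(q[...,1])<99)&(abs(q[...,0])<79)&(abs(Z-57.5)<3);print('  plate z',np.median(Z[m]))
    if n=='wrist':cv2.imwrite('pics/w2.png',d['img'][...,::-1])
E
```

```text
position: [510.4, 131.0, 183.0]
ft_force: [0.0, -0.9, 0.5]
clock: 6.52
position: [523.3, 191.0, 182.5]
ft_force: [0.5, 0.2, 0.1]
before 216 [-75. 105.  27.] [-47. 150.  72.] slope 41.08401723919507
  plate z 57.194317833067515
before-scene 101 [-73. 106.  25.] [-44. 154.  70.] slope 39.27739998817882
  plate z 58.03072300221556
  plate z 57.23382542627218
scene 100 [-74. 106.  28.] [-44. 155.  71.] slope 38.8390222569965
  plate z 57.90800837497578
wrist 2276 [-75. 105.  25.] [-46. 152.  68.] slope 39.90855715202799
  plate z 57.6540146339302
```

View pics/w2.png

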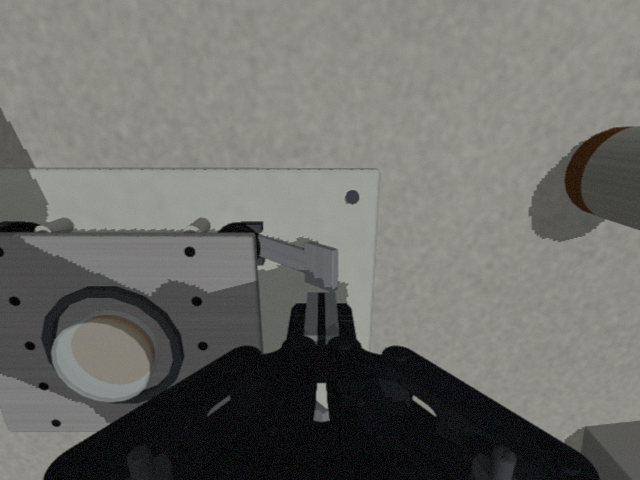

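The wrist view shows the tab at about (325,262), just ahead of the fingertips at (320,300). The plate is level and unmoved. The tab's outer edge is at z≈71. I'll press it down following its arc.

```bash
python3 -m creep '[[0,0.001,-0.02,0,0],[0,0.001,-0.03,0,0],[0,0.001,-0.035,0,0],[0,0.001,-0.035,0,0]]' | egrep 'pos|ft'
python3 -m creep '[[0,0.001,-0.004,0,0],[0.001,0.003,-0.008,0,0],[0.001,0.005,-0.012,0,0],[0.001,0.006,-0.016,0,0],[0.001,0.007,-0.02,0,0]]' | egrep 'pos|ft'
python3 -m creep '[[0,0.001,-0.004,0,0],[0.001,0.003,-0.008,0,0],[0.001,0.004,-0.012,0,0],[0.001,0.005,-0.016,0,0],[0.001,0.006,-0.02,0,0]]' | egrep 'pos|ft'
```

```text
position: [523.4, 192.9, 147.8]
ft_force: [-0.0, 0.1, 1.3]
position: [524.5, 200.1, 127.7]
ft_force: [0.2, 0.5, 1.5]
position: [525.6, 206.1, 107.7]
ft_force: [0.4, 0.4, 2.8]
```

```bash
python3 -m creep '[[0,0.001,-0.003,0,0],[0,0.001,-0.006,0,0],[0,0.002,-0.009,0,0],[0,0.002,-0.011,0,0],[0,0.002,-0.013,0,0]]' | egrep 'pos|ft'
for i in 1 2 3; do python3 -m creep '[[0,0,-0.001,0,0],[0,0,-0.002,0,0],[0,0,-0.002,0,0]]' | egrep 'pos|ft'; done
```

```text
position: [525.5, 208.1, 94.8]
ft_force: [0.4, 0.9, 2.4]
position: [525.4, 207.9, 92.8]
ft_force: [-0.3, -0.3, 0.1]
position: [525.4, 208.0, 90.8]
ft_force: [-0.7, 0.4, -0.6]
position: [525.5, 208.0, 89.3]
ft_force: [-2.4, -0.4, 11.6]
```

```bash
for i in 1 2; do python3 -m creep '[[0,0,-0.0005,0,0],[0,0,-0.001,0,0],[0,0,-0.001,0,0],[0,0,-0.001,0,0]]' | egrep 'pos|ft'; done
python3 -m creep '[[0,0,0.005,0,0],[0,0,0.03,0,0],[0,0,0.08,0,0],[0,0,0.1,0,0],[0,0,0.1,0,0]]' | egrep 'pos|ft'
python3 -m creep '[[-0.06,0.12,0.08,0,0],[-0.06,0.12,0.08,0,0],[-0.06,0.12,0.08,0,0],[-0.06,0.12,0.08,0,0],[-0.06,0.12,0.08,0,0]]' | egrep 'clo|pos|ft'
python3 - <<'E'
from station import *
from h import *
C=np.array([552,40.]);a=np.radians(-12.2);R=np.array([[np.cos(a),-np.sin(a)],[np.sin(a),np.cos(a)]])
for n in('top','scene'):
    d=read_camera(n);P=cloud(d);q=(P[...,:2]-C)@R;Z=P[...,2]
    for nm,sx,sy in(('nl',-1,1),('nr',-1,-1),('fl',1,1),('fr',1,-1)):
        m=(sy*q[...,1]>142)&(sy*q[...,1]<172)&(abs(q[...,0]-sx*60)<10)
        print(n,nm,m.sum(),Z[m].min().round(1),np.median(Z[m]).round(1),Z[m].max().round(1))
    m=(abs(q[...,1])<105)&(abs(q[...,0])<85)&(abs(Z-57.5)<4)
    print(cv2.minAreaRect(P[m][:,:2].astype(np.float32)),np.median(Z[m]))
    if n=='top':cv2.imwrite('pics/top2.png',cv2.resize(d['img'][150:300,200:400,::-1],(800,600),interpolation=cv2.INTER_CUBIC))
E
```

```text
position: [525.6, 208.0, 88.8]
ft_force: [-6.7, -1.9, 23.1]
position: [525.7, 208.0, 88.4]
ft_force: [-10.3, -3.6, 35.4]
position: [526.0, 208.2, 188.2]
ft_force: [-0.4, 0.6, -0.6]
clock: 12.42
position: [465.6, 327.1, 265.7]
ft_force: [-0.4, 0.2, -0.5]
top nl 103 4.0 15.1 23.3
top nr 113 1.6 9.6 76.5
top fl 82 2.2 8.2 72.0
top fr 118 1.4 9.7 75.8
((550.3214721679688, 38.11662292480469), (199.89503479003906, 160.9102020263672), 77.73340606689453) 57.07059069664966
scene nl 82 7.4 16.3 20.7
scene nr 50 5.2 10.0 71.2
scene fl 111 6.1 9.9 76.2
scene fr 49 6.1 9.7 14.2
((553.5119018554688, 41.31542205810547), (204.6149139404297, 161.5533447265625), 77.7069091796875) 58.02436498697738
```

View pics/top2.png

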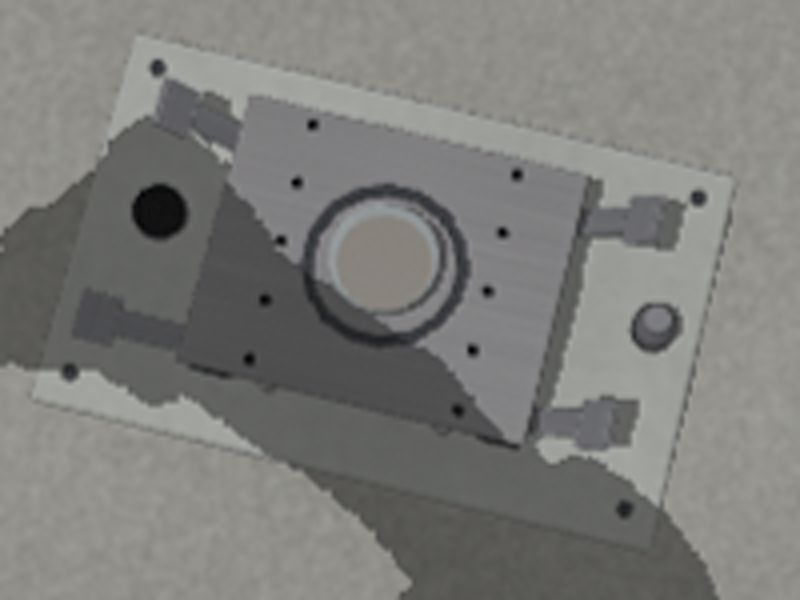

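The near-left tab lies flat at about (97,315), with its face at z≈16–17 in both views and a hard stop at 35 N. The other three tabs are still standing, and the plate, dish, cap and objective are where they were. Handing in.

```bash
python3 -c "
from station import *
print(hand_in())"
```

```text
the job is handed in; nothing more can be done
None
```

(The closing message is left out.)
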